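Put the loose forearm pad back over the microscope rest bar

TASK

One of the two U-shaped forearm pads has come off the rest bar and stands on its end on the bench. Put it back astride the bar beside the other pad but clear of it, its closed side on top and one flap hanging down on each side, lowering it until it sits down on the bar and only then letting go. Leave the pad that is already on the bar, and the things on the bench, where they are, and do not press hard on the bar.

Things in the scene. Friction and masses are not known exactly. Their poses are not given: they have to be found in the camera images.
- pad: Loose grey forearm pad, a rigid U-shaped saddle: 56 mm over the flaps, 80 from crown top to flap ends, 60 long; crown 18 thick, flaps 12, slot 32 wide, 62 deep. Stands on one end at first. Origin: centre of that end. x: towards the crown (crown top +40 mm, its underside +22, flap ends -40); y: across the flaps (faces +-28); z: along its length (0 to 60), up at first. 0.13-0.25 kg.
- pad_saddle (a point): The middle of the underside of the loose pad's crown (pad frame 22, 0, 30 mm), the place that rests on the bar; axes as the pad's.
- rest: Fixed rest: a round aluminium bar, 22 mm diameter, on two dark posts (none above the bar by more than 3 mm). Origin on the bench below the middle of the bar; y along the bar, z up. The posts (18 mm diameter, on 80 x 40 mm feet) stand at y = +-150 mm.
- rest_mid (a point): The middle of the bar on its axis, 119 mm above the bench (top of the bar at 130 mm); axes as the rest's, y along the bar.
- fitted_pad: The other pad, same shape, already astride the bar, loose; it stays. Origin: middle of the underside of its crown, on top of the bar; y along the bar (it reaches 30 mm to either side), z up.
- reagent: Brown reagent bottle, 60 mm diameter, 125 mm tall, standing; origin at the centre of its foot. Bystander.
- flask: Clear flat culture flask with a blue cap, 75 x 100 x 34 mm plus a neck and cap 34 mm along its +y; origin at the centre of its underside. Bystander.
- dish: Stack of white culture dishes, one solid piece 92 mm diameter, 36 mm high; origin at the centre of its underside. Bystander.
Not all that is in view belongs to the job. Leave any green look-alike of the pad alone.

How it is judged (in metres and radians):
On the way:
1. the pad is lowered onto the bar and bears on it while it is still held (contact force between pad and rest above 0.5 N and contact force between the fingers and pad above 0.5 N and x of pad_saddle in the frame of rest_mid between -0.012 and 0.012 m and z of pad_saddle in the frame of rest_mid between 0.005 and 0.028 m), for 0.1 s.
At the end, for the whole second after the job is handed in: The loose pad sits astride the bar, crown up within 0.2 rad and along the bar within 0.25 rad, its crown on the bar (4 mm in height, 8 mm sideways), at rest, released, clear of the other pad. The other pad is within 20 mm, the bench things within 30 mm of their starts (x of pad_saddle in the frame of rest_mid between -0.008 and 0.008 m and y of pad_saddle in the frame of rest_mid between -0.135 and 0.135 m and z of pad_saddle in the frame of rest_mid between 0.007 and 0.015 m and angle between pad's own x axis and vertical below 0.2 rad and height (world z) of pad_saddle above 0.125 m and angle between the z axis of pad and the y axis of rest, either way round below 0.25 rad and contact force between pad and rest above 0.5 N and contact force between pad and fitted_pad below 0.1 N and linear speed of pad below 0.02 m/s and angular speed of pad below 0.15 rad/s and distance of fitted_pad from where it was at the start of the episode below 0.02 m and angle between fitted_pad's own z axis and vertical below 0.2 rad and distance of each of reagent, flask, dish from where it was at the start of the episode below 0.03 m); the robot touches nothing.
It fails at once if the pad already on the bar is pushed more than 20 mm (distance of fitted_pad from where it was at the start of the episode above 0.02 m).
It fails at once if the pad is pressed or dropped onto the bar with more than 40 N (contact force between pad and rest above 40 N).
It fails at once if the reagent is moved more than 30 mm (distance of reagent from where it was at the start of the episode above 0.03 m).
It fails at once if the flask is moved more than 30 mm (distance of flask from where it was at the start of the episode above 0.03 m).
It fails at once if the dish is moved more than 30 mm (distance of dish from where it was at the start of the episode above 0.03 m).
It also fails if it takes over 45 s, if anything falls off the work surface, if the arm or the gripper's body presses on something with over 40 N, if the wrist force passes 120 N, or if a joint passes its speed limit or range.

ROBOT

A 6-joint arm with a two-finger parallel gripper is mounted at the origin on the work surface. World frame = base frame: x ahead of the robot, y to its left, z up, the work surface at z = 0. Lengths are in mm, angles in rad, forces in N, time in s.
With the tool pointing down it reaches from about 350 to 975 mm from the base axis. Payload 7.1 kg.
Tool frame: the origin (TCP) lies midway between the tips of the shut fingers; the grasp point (between the pads) lies 19 mm behind it; z points along the fingers, y is the line along which they close (so a half turn about z gives the same grasp; the last joint's range is limited). The gripper opens to 88 mm and grips with 3 to 60 N. Pads are 20 mm wide; open, the fingers measure 115 mm over their backs; the gripper's body (75 mm by 178 mm) begins 61 mm behind the grasp point.
Start: joints at [-1.325, 0.423, 1.63, -0, 1.089, -0.019], TCP at [163.591, -603.193, 185.275] pointing down, gripper open.
Joint ranges: [-3, 3], [-0.9, 2.11], [0.09, 2.58], [-1.31, 4.45], [0.11, 2.69], [-2.54, 2.54]. Speed limits (rad/s): [2.39, 2.39, 3.01, 3.14, 3.14, 3.14].

INTERFACE

Orientations are given as a rotation vector (axis times angle).
In Python, from workcell import get_obs, get_image, camera_params, close_job gives the robot as it stands.
- The arm moves only by the shell command python3 -m creep 'ROWS' [OPENING]. ROWS is a JSON object of lists of equal length, an entry for each row: "delta_pos": the shift along the tool's x, y, z in m, a list of three; "twist": the turn, a rotation vector about the tool's x, y, z in degrees, a list of three. A call has 1 to 20 rows; each row shifts and turns the commanded pose from where the row before left it, along the tool's axes as they then stand; what a row does not reach is not made up. A row lasts 1/12 s, in which the tool goes at most 41.7 mm and 7.16 degrees, less where a joint would pass 70% of its speed; a pose out of reach is approached as far as the arm can. A call with a gripper value outside its range is refused whole. OPENING is the opening, from 0 (shut) to 1 (fully open), set as the call begins (- or left out, the last holds). The fingers move at their own pace and stop on an object; the grip force is fixed at half the most. Time passes only in rows, so rows that do not move let the fingers close. It gives the time, the measured TCP pose, the force, the opening and the grip force at its end, in the units of the state.
- get_obs(): the state, without advancing time (a new reading comes with each control period).
- get_image(name): name is "scene" or "side" or "wrist"; returns (picture, depth): 384x512x3 uint8, red, green, blue; 384x512 float32, mm along the optical axis (not along the pixel's ray), 0 where there is no reading.
- camera_params(name): a dict with "camera_matrix" (3x3 intrinsics, pixels), "extrinsics" (4x4, takes a point from camera to world coordinates). Camera axes: x right, y down, z forward; pixel columns grow to the right and rows downward; lengths in mm; the calibration is good to about 2 mm. The wrist camera is an equidistant fisheye: a pixel r from the principal point sees the ray r / f radians off the axis. A picture is of the moment at which its call begins: read the wrist's pose just before it. camera_params takes no time and is no camera call; for the wrist camera it gives the pose at the moment of the call.
- close_job(): hands the job in; it is judged then, once.
The state is a dict: "t": time; "qpos": joint angles; "qvel": joint speeds; "joint_torque": joint torques, N m; "ee_pos": TCP position; "orientation": TCP orientation; "ft_force": force on the tool from outside, world axes, zero at the start; "moment": the same for the moment, N m; "width": finger opening in mm; "grasp_force": force on a finger pad.
Only numpy, scipy, OpenCV 4.12 (cv2) and the standard library are available. Lean on these libraries where they do the work, as an engineer would, in place of code of your own. Each camera call takes 0.05 s, during which the arm holds its last target. There are 200 camera calls.

## Working session

There is one attempt and no reset: what is moved stays moved. The work goes in short steps, Python scripts to look and compute and a shell command to move; the robot and the scene stay as the last step left them, time stands still between calls to the robot, and variables do not carry over. Pictures are saved under pics/ and viewed, at most 10 in all, crops included, and the job is handed in when it is done.

```bash
mkdir -p pics; ls; python3 - <<'E'
from workcell import *
import cv2,numpy as np
ims=[]
for n in("scene","side"):
    p,d=get_image(n);np.savez(f"{n}0.npz",p=p,d=d);cv2.imwrite(f"pics/{n}0.png",p[:,:,::-1])
    c=camera_params(n);print(n,np.round(c["camera_matrix"],1).tolist(),np.round(c["extrinsics"],3).tolist())
o=get_obs();print(o)
E
```

```text
pics
scene [[466.8, 0.0, 257.2], [0.0, 466.8, 191.7], [0.0, 0.0, 1.0]] [[-0.488, 0.748, -0.451, 1185.718], [0.873, 0.417, -0.254, 230.172], [-0.002, -0.517, -0.856, 1122.729], [0.0, 0.0, 0.0, 1.0]]
side [[416.6, 0.0, 251.7], [0.0, 416.6, 192.4], [0.0, 0.0, 1.0]] [[-0.998, -0.056, 0.038, 593.495], [-0.063, 0.566, -0.822, 833.742], [0.024, -0.822, -0.568, 700.792], [0.0, 0.0, 0.0, 1.0]]
{'t': 0.1, 'qpos': array([-1.32501472e+00,  4.23762932e-01,  1.63060700e+00,  9.12775737e-06,
        1.08858860e+00, -1.90351165e-02]), 'qvel': array([-3.78668300e-04, -1.09417470e-03,  1.26435284e-05,  1.63356508e-03,
        5.26795824e-04,  2.61455911e-04]), 'joint_torque': array([-9.44081585e-04, -5.45618033e+01, -2.74323499e+01,  6.45395718e-02,
        1.87860400e-02, -1.32285197e-05]), 'ee_pos': array([ 163.45525539, -602.67756304,  184.58297333]), 'orientation': array([-3.11274843e+00, -4.14572845e-01,  2.30007490e-04]), 'ft_force': array([0.00406399, 0.46121255, 0.155568  ]), 'moment': array([-0.00861254,  0.02676993, -0.05589137]), 'grasp_force': 0.0, 'width': 87.6679764846266}
```

View pics/scene0.png

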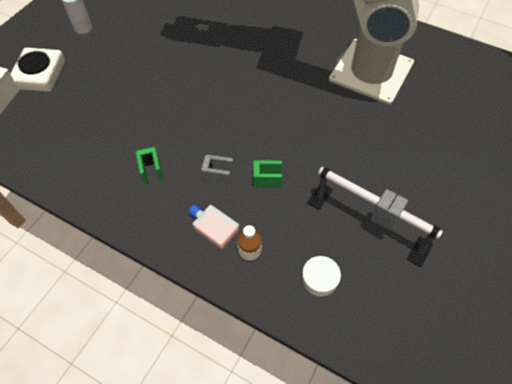

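View pics/side0.png

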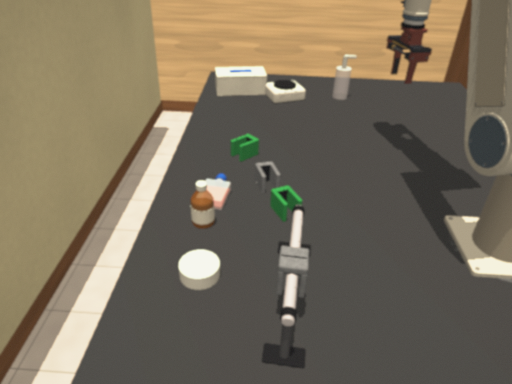

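The scene view shows three U-shapes: green (149,162), grey (217,164) and green (267,173). The bar runs (323,173)–(438,233) with the fitted grey pad on it at (392,205). The flask is at (215,225), the bottle at (250,243) and the dishes at (321,275). The side view shows the grey U at (267,175) between the two greens. The grey one fits the description: grey, loose and standing on its end. I'll confirm it in a crop.

```bash
cat > h.py <<'E'
import numpy as np,cv2
from workcell import *
def cloud(n,p=None,d=None):
    """world points HxWx3 (mm) from pinhole camera depth"""
    c=camera_params(n);K=c["camera_matrix"];E=c["extrinsics"]
    v,u=np.mgrid[:384,:512]
    P=np.stack([(u-K[0,2])/K[0,0]*d,(v-K[1,2])/K[1,1]*d,d],-1)
    return P@np.array(E)[:3,:3].T+np.array(E)[:3,3]
def rect(P):
    (c,s,a)=cv2.minAreaRect(P[:,:2].astype(np.float32));return np.round(c,1),np.round(s,1),round(a,1),np.round(cv2.boxPoints((c,s,a)),0).tolist()
E
python3 - <<'E'
from h import *
for n,box,fb in(("scene",(195,145,240,185),(375,185,412,222)),("side",(250,155,283,195),(274,240,315,300))):
    f=np.load(n+"0.npz");p,d=f["p"],f["d"];W=cloud(n,d=d)
    hsv=cv2.cvtColor(p,cv2.COLOR_RGB2HSV)
    grey=(hsv[...,1]<70)&(hsv[...,2]>60)&(d>0)
    def sel(b,lo,hi,m=grey):
        M=np.zeros_like(m);M[b[1]:b[3],b[0]:b[2]]=1;M&=m&(W[...,2]>lo)&(W[...,2]<hi);return W[M]
    P=sel(box,45,75);print(n,"pad top",len(P),np.median(P[:,2]),rect(P))
    P=sel(fb,140,158);print(" fitted",len(P),np.median(P[:,2]),rect(P))
    bx=(310,160,450,245) if n=="scene" else (275,195,315,330)
    P=sel(bx,118,136);print(" bar",len(P),P[:,2].max(),rect(P))
    M=(W[...,2]>8)&(d>0)&(W[...,0]>250)&(W[...,0]<1000)&(abs(W[...,1])<600)
    k,l,s,cc=cv2.connectedComponentsWithStats(M.astype(np.uint8))
    for i in range(1,k):
        if s[i,4]>80: Q=W[l==i];print("  obj",s[i,:4],"x",Q[:,0].min().round(),Q[:,0].max().round(),"y",Q[:,1].min().round(),Q[:,1].max().round(),"z",Q[:,2].max().round())
p=np.load("scene0.npz")["p"];q=np.load("side0.npz")["p"]
a=cv2.resize(p[135:205,125:295],(680,280),interpolation=2);b=cv2.resize(q[125:225,225:325],(280,280),interpolation=2)
cv2.imwrite("pics/crop.png",cv2.resize(np.hstack([a,b]),(790,230))[:,:,::-1])
E
```

```text
scene pad top 381 58.40591971519484 (array([ 601.2, -225.6]), array([59.6, 78.4]), 17.7, [[561.0, -197.0], [585.0, -272.0], [642.0, -254.0], [618.0, -179.0]])
 fitted 517 147.24990553920816 (array([538.4, 239.1]), array([59.7, 58.8]), 85.3, [[507.0, 212.0], [565.0, 207.0], [570.0, 267.0], [511.0, 271.0]])
 bar 929 135.73960823712434 (array([544.1, 205.8]), array([329. ,  41.9]), 84.4, [[507.0, 44.0], [549.0, 40.0], [581.0, 367.0], [539.0, 372.0]])
  obj [136 147  27  36] x 637.0 729.0 y -447.0 -356.0 z 65.0
  obj [202 154  32  30] x 564.0 640.0 y -270.0 -179.0 z 65.0
  obj [253 160  30  27] x 504.0 589.0 y -144.0 -51.0 z 66.0
  obj [308 167 135  99] x 486.0 590.0 y 36.0 376.0 z 153.0
  obj [189 205  51  43] x 707.0 795.0 y -224.0 -86.0 z 42.0
  obj [238 226  24  35] x 735.0 794.0 y -59.0 1.0 z 129.0
  obj [303 256  38  39] x 694.0 787.0 y 115.0 206.0 z 41.0
side pad top 228 57.480537748972665 (array([ 600.5, -222.3]), array([55.4, 83.8]), 18.0, [[561.0, -191.0], [587.0, -271.0], [640.0, -254.0], [614.0, -174.0]])
 fitted 682 147.1464889377658 (array([537.4, 242.7]), array([61.9, 56. ]), 85.3, [[507.0, 214.0], [563.0, 210.0], [568.0, 271.0], [512.0, 276.0]])
 bar 1059 135.9649725452897 (array([530.4, 210.3]), array([330.7,  55.5]), 81.0, [[477.0, 51.0], [532.0, 43.0], [584.0, 369.0], [529.0, 378.0]])
  obj [231 134  28  26] x 635.0 725.0 y -444.0 -351.0 z 62.0
  obj [255 162  55 202] x 484.0 637.0 y -267.0 378.0 z 151.0
  obj [190 174  40  53] x 706.0 791.0 y -220.0 4.0 z 127.0
  obj [178 250  42  38] x 694.0 784.0 y 117.0 210.0 z 39.0
```

View pics/crop.png

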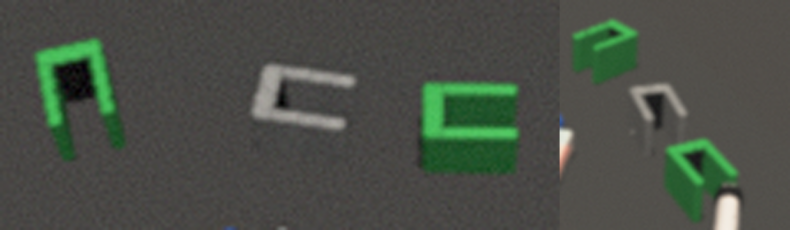

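The crop confirms it: the grey U is the loose pad, crown towards scene-left (−y), standing on end, with a green look-alike on either side. The measured top of 58×80 mm at z≈58 fits the given sizes. I plan a 45° tilted grasp across the crown, so the tool still clears everything after the pad's 90° turn. First I'll check that the wrist can do it.

```bash
cat >> h.py <<'E'
from scipy.spatial.transform import Rotation as R
def toolR(padR,tau):  # tool in pad frame: z=(-sin,0,-cos) tilt tau from -pad z, y=+pad y
    z=np.array([-np.sin(tau),0,-np.cos(tau)]);y=np.array([0,1.,0]);x=np.cross(y,z)
    return padR@np.stack([x,y,z],1)
def padR0(a): # crown direction angle a, z up
    x=np.array([np.cos(a),np.sin(a),0]);z=np.array([0,0,1.]);return np.stack([x,np.cross(z,x),z],1)
def padRf(b,s): # bar direction angle b, pad z = s*bar
    z=s*np.array([np.cos(b),np.sin(b),0]);x=np.array([0,0,1.]);return np.stack([x,np.cross(z,x),z],1)
E
python3 - <<'E'
from h import *
o=get_obs();q=o["qpos"]
M=R.from_euler("ZYZYZ",[q[0],q[1]+q[2],q[3],q[4],q[5]]).as_matrix() if 0 else (R.from_euler("ZYZ",[q[0],q[1]+q[2],q[3]])*R.from_euler("YZ",[q[4],q[5]])).as_matrix()
T=R.from_rotvec(o["orientation"]).as_matrix();print(np.round(M,3).tolist(),np.round(T,3).tolist())
off=M.T@T
a=np.arctan2(-.952,.306);b=np.arctan2(.995,.09)
for name,pr,pos in(("grasp",padR0(a),(615,-260)),("A",padRf(b,-1),(535,150)),("B",padRf(b,1),(535,150))):
  for tau in(.6,.8,1.0):
   for fl in(0,1):
    Tt=toolR(pr,tau)@(np.diag([-1,-1,1.]) if fl else np.eye(3))@off.T
    for phi in(1.7,2.0,2.3):
      # wrist centre approx 220 mm behind TCP
      wc=np.array([*pos,0])-220*Tt[:,2]
      q1=np.arctan2(wc[1],wc[0])
      e=(R.from_euler("ZY",[q1,phi]).inv()*R.from_matrix(Tt)).as_euler("ZYZ")
      q4,q5,q6=e; q4=(q4+1.31)%(2*np.pi)-1.31; ok=q4<4.45 and .11<q5<2.69 and abs(q6)<2.54
      print(name,tau,fl,phi,np.round([q1,q4,q5,q6],2),"ok" if ok else "-")
E
```

```text
[[-0.262, 0.965, -0.0], [0.965, 0.262, 0.001], [0.001, 0.0, -1.0]] [[0.965, 0.262, -0.0], [0.262, -0.965, 0.001], [0.0, -0.001, -1.0]]
grasp 0.6 0 1.7 [-0.53  0.41  1.89 -0.8 ] ok
grasp 0.6 0 2.0 [-0.53  0.39  1.61 -0.91] ok
grasp 0.6 0 2.3 [-0.53  0.4   1.33 -1.03] ok
grasp 0.6 1 1.7 [-0.53  0.41  1.89  2.34] ok
grasp 0.6 1 2.0 [-0.53  0.39  1.61  2.23] ok
grasp 0.6 1 2.3 [-0.53  0.4   1.33  2.11] ok
grasp 0.8 0 1.7 [-0.55  0.55  2.04 -0.77] ok
grasp 0.8 0 2.0 [-0.55  0.5   1.78 -0.92] ok
grasp 0.8 0 2.3 [-0.55  0.48  1.51 -1.06] ok
grasp 0.8 1 1.7 [-0.55  0.55  2.04  2.38] ok
grasp 0.8 1 2.0 [-0.55  0.5   1.78  2.22] ok
grasp 0.8 1 2.3 [-0.55  0.48  1.51  2.08] ok
grasp 1.0 0 1.7 [-0.58  0.71  2.19 -0.7 ] ok
grasp 1.0 0 2.0 [-0.58  0.61  1.95 -0.9 ] ok
grasp 1.0 0 2.3 [-0.58  0.57  1.7  -1.08] ok
grasp 1.0 1 1.7 [-0.58  0.71  2.19  2.45] ok
grasp 1.0 1 2.0 [-0.58  0.61  1.95  2.24] ok
grasp 1.0 1 2.3 [-0.58  0.57  1.7   2.07] ok
A 0.6 0 1.7 [-0.06  0.98  1.47  3.05] -
A 0.6 0 2.0 [-0.06  1.02  1.31  2.8 ] -
A 0.6 0 2.3 [-0.06  1.12  1.16  2.52] ok
A 0.6 1 1.7 [-0.06  0.98  1.47 -0.
[... 597 characters left out ...]
5 ] ok
B 0.6 0 2.0 [ 0.54 -0.75  1.78  0.72] ok
B 0.6 0 2.3 [ 0.54 -0.73  1.56  0.92] ok
B 0.6 1 1.7 [ 0.54 -0.82  1.99 -2.64] -
B 0.6 1 2.0 [ 0.54 -0.75  1.78 -2.42] ok
B 0.6 1 2.3 [ 0.54 -0.73  1.56 -2.22] ok
B 0.8 0 1.7 [ 0.5  -0.65  1.87  0.54] ok
B 0.8 0 2.0 [ 0.5  -0.62  1.63  0.72] ok
B 0.8 0 2.3 [ 0.5  -0.63  1.38  0.89] ok
B 0.8 1 1.7 [ 0.5  -0.65  1.87 -2.61] -
B 0.8 1 2.0 [ 0.5  -0.62  1.63 -2.43] ok
B 0.8 1 2.3 [ 0.5  -0.63  1.38 -2.25] ok
B 1.0 0 1.7 [ 0.46 -0.49  1.74  0.54] ok
B 1.0 0 2.0 [ 0.46 -0.48  1.48  0.68] ok
B 1.0 0 2.3 [ 0.46 -0.52  1.21  0.82] ok
B 1.0 1 1.7 [ 0.46 -0.49  1.74 -2.6 ] -
B 1.0 1 2.0 [ 0.46 -0.48  1.48 -2.47] ok
B 1.0 1 2.3 [ 0.46 -0.52  1.21 -2.32] ok
```

```bash
python3 - <<'E'
from h import *
for n,box,bx in(("scene",(195,145,240,185),(310,160,450,245)),("side",(250,155,283,195),(275,195,315,330))):
    f=np.load(n+"0.npz");p,d=f["p"],f["d"];W=cloud(n,d=d)
    hsv=cv2.cvtColor(p,cv2.COLOR_RGB2HSV);m=(d>0)&(hsv[...,1]<70)
    def sel(b,lo,hi):
        M=np.zeros_like(m);M[b[1]:b[3],b[0]:b[2]]=1;return W[M&m&(W[...,2]>lo)&(W[...,2]<hi)]
    P=sel(box,54,66);print(n,len(P),np.median(P[:,2]),rect(P),"mean",P[:,:2].mean(0).round(1))
    # bar cylinder: algebraic fit of axis x=x0+k*(y-150), z=119
    B=sel(bx,112,136);B=B[((B[:,1]<195)&(B[:,1]>70))|((B[:,1]>285)&(B[:,1]<345))]
    from scipy.optimize import least_squares
    g=lambda v:np.hypot((B[:,0]-v[0]-v[1]*(B[:,1]-150))*np.cos(v[1]),B[:,2]-v[2])-11
    s=least_squares(g,[537,.09,119],loss="soft_l1");print(" bar x@150,k,z",np.round(s.x,3),"rms",np.sqrt(np.mean(s.fun**2)).round(2))
    E=sel(bx,118,136);print(" bar y ends",np.percentile(E[:,1],[.3,99.7]).round(1))
    F=sel(bx,143,156);print(" fitted",rect(F)[:3],"z",np.median(F[:,2]))
E
```

```text
scene 302 59.13651774152925 (array([ 601.7, -225.9]), array([59.1, 78.1]), 19.1, [[561.0, -199.0], [587.0, -273.0], [642.0, -253.0], [617.0, -179.0]]) mean [ 604.6 -230.6]
 bar x@150,k,z [5.29800e+02 8.60000e-02 1.18501e+02] rms 1.84
 bar y ends [ 44.4 369.2]
 fitted (array([538.4, 239.1]), array([59.7, 58.8]), 85.4) z 147.35273234242538
side 165 58.42192294140352 (array([ 600.4, -223. ]), array([54.9, 82.5]), 18.0, [[562.0, -192.0], [587.0, -271.0], [639.0, -254.0], [614.0, -175.0]]) mean [ 602.1 -226.4]
 bar x@150,k,z [5.29596e+02 8.40000e-02 1.18165e+02] rms 0.82
 bar y ends [ 52.8 374.1]
 fitted (array([537.4, 242.2]), array([60.9, 55.7]), 84.5) z 147.21130433866784
```

```bash
cat >> h.py <<'E'
def plan(Tp,TR,order="pr"):
    """tool-frame shift (mm) and twist (deg) from the measured pose to the target"""
    o=get_obs();C=R.from_rotvec(o["orientation"]);T=R.from_matrix(TR)
    dp=np.array(Tp)-o["ee_pos"];w=np.degrees((C.inv()*T).as_rotvec())
    print("shift in current axes",C.inv().apply(dp).round(1),"in target axes",T.inv().apply(dp).round(1),"twist",w.round(2),"norm",np.linalg.norm(w).round(1),"| t",round(o["t"],2),"tcp",o["ee_pos"].round(1),"q",o["qpos"].round(2),"w",round(o["width"],1),"g",o["grasp_force"],"F",o["ft_force"].round(1))
TAU=.87
GR=toolR(padR0(np.arctan2(-.948,.317)),TAU);GP=np.array([608.6,-247.3,42])+19*GR[:,2]
E
python3 -c "
from h import *
plan(GP-130*GR[:,2],GR)"
```

```text
shift in current axes [ 527.5 -141.7   71.2] in target axes [ 17.3 534.9 130.6] twist [ 40.28  38.   -86.82] norm 103.0 | t 0.1 tcp [ 163.5 -602.7  184.6] q [-1.33  0.42  1.63  0.    1.09 -0.02] w 87.7 g 0.0 F [0.  0.5 0.2]
```

```bash
python3 -m creep '{"delta_pos":[[0.0293,-0.0079,0.004],[0.0293,-0.0079,0.004],[0.0293,-0.0079,0.004],[0.0293,-0.0079,0.004],[0.0293,-0.0079,0.004],[0.0293,-0.0079,0.004],[0.0293,-0.0079,0.004],[0.0293,-0.0079,0.004],[0.0293,-0.0079,0.004],[0.0293,-0.0079,0.004],[0.0293,-0.0079,0.004],[0.0293,-0.0079,0.004],[0.0293,-0.0079,0.004],[0.0293,-0.0079,0.004],[0.0293,-0.0079,0.004],[0.0293,-0.0079,0.004],[0.0293,-0.0079,0.004],[0.0293,-0.0079,0.004]],"twist":[[0,0,0],[0,0,0],[0,0,0],[0,0,0],[0,0,0],[0,0,0],[0,0,0],[0,0,0],[0,0,0],[0,0,0],[0,0,0],[0,0,0],[0,0,0],[0,0,0],[0,0,0],[0,0,0],[0,0,0],[0,0,0]]}' 1
python3 -m creep '{"delta_pos":[[0,0,0],[0,0,0],[0,0,0],[0,0,0],[0,0,0],[0,0,0],[0,0,0],[0,0,0],[0,0,0],[0,0,0],[0,0,0],[0,0,0],[0,0,0],[0,0,0],[0,0,0],[0,0,0],[0,0,0],[0,0,0]],"twist":[[2.52,2.38,-5.43],[2.52,2.38,-5.43],[2.52,2.38,-5.43],[2.52,2.38,-5.43],[2.52,2.38,-5.43],[2.52,2.38,-5.43],[2.52,2.38,-5.43],[2.52,2.38,-5.43],[2.52,2.38,-5.43],[2.52,2.38,-5.43],[2.52,2.38,-5.43],[2.52,2.38,-5.43],[2.52,2.38,-5.43],[2.52,2.38,-5.43],[2.52,2.38,-5.43],[2.52,2.38,-5.43],[0,0,0],[0,0,0]]}' 1
python3 -c "
from h import *
plan(GP-130*GR[:,2],GR);plan(GP,GR)
p,d=get_image('wrist');cv2.imwrite('pics/w1.png',p[:,:,::-1])"
```

```text
t: 1.6
ee_pos: [636.2, -326.8, 112.5]
orientation: [-3.114, -0.415, 0.001]
ft_force: [-0.1, 0.3, 0.8]
width: 88.1
grasp_force: 0.0
t: 3.1
ee_pos: [635.3, -327.4, 111.1]
orientation: [-1.379, -1.911, -0.639]
ft_force: [-0.2, -0.4, -0.2]
width: 87.7
grasp_force: 0.0
shift in current axes [ 1.6  0.1 -1.9] in target axes [ 1.6  0.1 -1.9] twist [-0.03 -0.04 -0.13] norm 0.1 | t 3.1 tcp [ 635.3 -327.4  111.1] q [-0.69  1.08  0.85  0.45  1.96 -1.  ] w 87.7 g 0.0 F [-0.2 -0.4 -0.2]
shift in current axes [1.500e+00 1.000e-01 1.281e+02] in target axes [1.600e+00 1.000e-01 1.281e+02] twist [-0.03 -0.04 -0.13] norm 0.1 | t 3.1 tcp [ 635.3 -327.4  111.1] q [-0.69  1.08  0.85  0.45  1.96 -1.  ] w 87.7 g 0.0 F [-0.2 -0.4 -0.2]
```

View pics/w1.png

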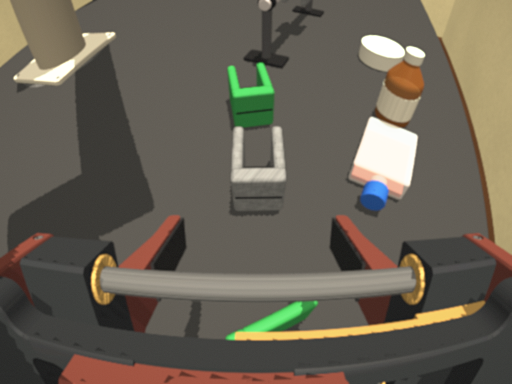

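The wrist view shows the grey pad at (258,175), crown towards the gripper, centred between the fingers at cols 180 and 335, with a green one behind it at (250,95). I'll advance and grip.

```bash
python3 -m creep '{"delta_pos":[[0.0015,0,0.016],[0,0,0.016],[0,0,0.016],[0,0,0.016],[0,0,0.016],[0,0,0.016],[0,0,0.016],[0,0,0.016],[0,0,0],[0,0,0]],"twist":[[0,0,0],[0,0,0],[0,0,0],[0,0,0],[0,0,0],[0,0,0],[0,0,0],[0,0,0],[0,0,0],[0,0,0]]}' 1
python3 -m creep '{"delta_pos":[[0,0,0],[0,0,0],[0,0,0],[0,0,0],[0,0,0],[0,0,0],[0,0,0],[0,0,0],[0,0,0],[0,0,0]],"twist":[[0,0,0],[0,0,0],[0,0,0],[0,0,0],[0,0,0],[0,0,0],[0,0,0],[0,0,0],[0,0,0],[0,0,0]]}' 0
python3 -c "
from h import *
plan(GP,GR)"
```

```text
t: 3.98
ee_pos: [603.8, -234.0, 32.8]
orientation: [-1.379, -1.914, -0.64]
ft_force: [-0.6, -0.5, 0.9]
width: 87.9
grasp_force: 0.0
t: 4.82
ee_pos: [604.2, -234.5, 32.0]
orientation: [-1.377, -1.915, -0.641]
ft_force: [0.8, -1.0, 2.1]
width: 54.0
grasp_force: 30.0
shift in current axes [-1.1  0.1  2.2] in target axes [-1.1  0.1  2.2] twist [0.   0.04 0.08] norm 0.1 | t 4.82 tcp [ 604.2 -234.5   32. ] q [-0.63  1.05  1.13  0.46  1.72 -1.07] w 54.0 g 30.006405115127563 F [ 0.8 -1.   2.1]
```

```bash
cat >> h.py <<'E'
S0=np.array([601+22*.317,-224.5-22*.948,30.])
def final(dz=0,s=-75,sad=None,k=.085):
    """tool pose that puts the saddle dz above the bar top at s along the bar"""
    FR=toolR(padRf(np.arctan2(1,k),1),TAU)
    b=np.array([k,1,0])/np.hypot(k,1);M=np.array([529.7+58*k,208,130.])
    return M+s*b+[0,0,dz]-FR@sad,FR
E
python3 - <<'E'
from h import *
o=get_obs();C=R.from_rotvec(o["orientation"])
sad=C.inv().apply(S0-o["ee_pos"]);np.save("sad.npy",sad);print("saddle in tool",sad.round(1))
print("up 180 in tool",C.inv().apply([0,0,180.]).round(1))
T,FR=final(110,sad=sad);print("target",T.round(1));plan(T,FR)
print("after lift, in current axes",C.inv().apply(T-o["ee_pos"]-[0,0,180]).round(1))
E
```

```text
saddle in tool [-8.9  0.1 -7.5]
up 180 in tool [ 137.5    0.2 -116.2]
target [528.3 135.3 228.5]
shift in current axes [391.9  45.8 159.4] in target axes [ 150.  -106.9 -383.6] twist [ -2.12 -88.61  25.87] norm 92.3 | t 4.82 tcp [ 604.2 -234.5   32. ] q [-0.63  1.05  1.13  0.46  1.72 -1.07] w 54.0 g 30.006405115127563 F [ 0.8 -1.   2.1]
after lift, in current axes [254.4  45.6 275.6]
```

```bash
python3 -m creep '{"delta_pos":[[0.0137,0,-0.0116],[0.0137,0,-0.0116],[0.0137,0,-0.0116],[0.0137,0,-0.0116],[0.0137,0,-0.0116],[0.0137,0,-0.0116],[0.0137,0,-0.0116],[0.0137,0,-0.0116],[0.0137,0,-0.0116],[0.0137,0,-0.0116],[0,0,0]],"twist":[[0,0,0],[0,0,0],[0,0,0],[0,0,0],[0,0,0],[0,0,0],[0,0,0],[0,0,0],[0,0,0],[0,0,0],[0,0,0]]}' 0
python3 -m creep '{"delta_pos":[[0.0159,0.0029,0.0172],[0.0159,0.0029,0.0172],[0.0159,0.0029,0.0172],[0.0159,0.0029,0.0172],[0.0159,0.0029,0.0172],[0.0159,0.0029,0.0172],[0.0159,0.0029,0.0172],[0.0159,0.0029,0.0172],[0.0159,0.0029,0.0172],[0.0159,0.0029,0.0172],[0.0159,0.0029,0.0172],[0.0159,0.0029,0.0172],[0.0159,0.0029,0.0172],[0.0159,0.0029,0.0172],[0.0159,0.0029,0.0172],[0.0159,0.0029,0.0172],[0,0,0]],"twist":[[0,0,0],[0,0,0],[0,0,0],[0,0,0],[0,0,0],[0,0,0],[0,0,0],[0,0,0],[0,0,0],[0,0,0],[0,0,0],[0,0,0],[0,0,0],[0,0,0],[0,0,0],[0,0,0],[0,0,0]]}' 0
python3 -m creep '{"delta_pos":[[0,0,0],[0,0,0],[0,0,0],[0,0,0],[0,0,0],[0,0,0],[0,0,0],[0,0,0],[0,0,0],[0,0,0],[0,0,0],[0,0,0],[0,0,0],[0,0,0],[0,0,0],[0,0,0]],"twist":[[-0.15,-6.33,1.85],[-0.15,-6.33,1.85],[-0.15,-6.33,1.85],[-0.15,-6.33,1.85],[-0.15,-6.33,1.85],[-0.15,-6.33,1.85],[-0.15,-6.33,1.85],[-0.15,-6.33,1.85],[-0.15,-6.33,1.85],[-0.15,-6.33,1.85],[-0.15,-6.33,1.85],[-0.15,-6.33,1.85],[-0.15,-6.33,1.85],[-0.15,-6.33,1.85],[0,0,0],[0,0,0]]}' 0
python3 - <<'E'
from h import *
sad=np.load("sad.npy");plan(*final(110,sad=sad))
ims=[]
for n in("scene","side"):
    p,d=get_image(n);np.savez(n+"1.npz",p=p,d=d);ims.append(p)
cv2.imwrite("pics/held.png",np.hstack([cv2.resize(ims[0][100:270,280:480],(400,340)),cv2.resize(ims[1][130:330,190:390],(390,340))])[:,:,::-1])
E
```

```text
t: 5.73
ee_pos: [605.4, -235.4, 216.0]
orientation: [-1.378, -1.921, -0.642]
ft_force: [0.3, 0.8, -1.1]
width: 54.0
grasp_force: 30.0
t: 7.15
ee_pos: [526.9, 138.4, 228.4]
orientation: [-1.373, -1.914, -0.639]
ft_force: [-0.3, 0.2, -1.9]
width: 54.2
grasp_force: 30.0
t: 8.48
ee_pos: [528.3, 135.9, 226.4]
orientation: [1.899, 1.751, -0.699]
ft_force: [0.1, 1.1, -2.3]
width: 53.9
grasp_force: 30.0
shift in current axes [-1.8  0.1 -1.2] in target axes [-1.8  0.1 -1.2] twist [-0.15 -0.01  0.24] norm 0.3 | t 8.48 tcp [528.3 135.9 226.4] q [ 0.56  0.51  1.59 -0.54  1.52  0.8 ] w 53.9 g 29.98716026544571 F [ 0.1  1.1 -2.3]
```

View pics/held.png

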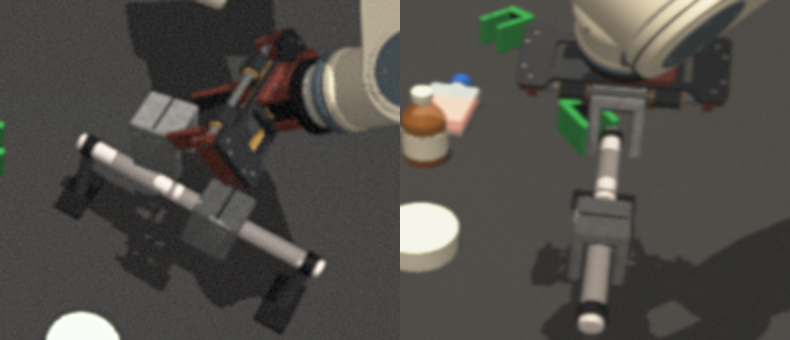

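The pad is held upright above the bar's free end, crown up, at crop (165,112) in the scene half and (618,110) in the side half, with the slot in line with the bar. The fitted pad hasn't moved. Next I'll measure the held pad's pose.

```bash
python3 - <<'E'
from h import *
k=.085;b=np.array([k,1,0])/np.hypot(k,1);nrm=np.array([b[1],-b[0],0]);M=np.array([529.7+58*k,208,130.])
print("expected: cross 0, s",-75,", crown top z 110+130+18=258-ish (shift -1.5)")
for n,box in(("scene",(330,135,385,200)),("side",(275,175,325,235))):
    f=np.load(n+"1.npz");p,d=f["p"],f["d"];W=cloud(n,d=d);hsv=cv2.cvtColor(p,cv2.COLOR_RGB2HSV)
    m=np.zeros(d.shape,bool);m[box[1]:box[3],box[0]:box[2]]=1
    m&=(d>0)&(hsv[...,1]<60)&(hsv[...,2]>70)
    Q=W[m]-M;s=Q@b;c=Q@nrm;z=Q[:,2]+130
    ok=(abs(s+75)<45)&(abs(c)<45)&(z>150)&(z<275);s,c,z=s[ok],c[ok],z[ok]
    t=z>np.percentile(z,97)-6;A=np.c_[c[t],s[t],np.ones(t.sum())];co=np.linalg.lstsq(A,z[t],rcond=None)[0]
    print(n,"top z",np.median(z[t]).round(1),"c",np.percentile(c[t],[2,98]).round(1),"s",np.percentile(s[t],[2,98]).round(1),"slopes c,s",co[:2].round(3),"rect",rect(np.c_[c[t],s[t]])[:3])
    fl=(z>190)&(z<228);  # flaps on the +s end
    if fl.sum()>20: print("  flaps c",np.percentile(c[fl],[2,98]).round(1),"hist",np.histogram(c[fl],bins=np.arange(-40,41,8))[0])
E
```

```text
expected: cross 0, s -75 , crown top z 110+130+18=258-ish (shift -1.5)
scene top z 254.3 c [-25.4  26.5] s [-75.7 -44.7] slopes c,s [0.036 0.153] rect (array([  0.6, -60.7]), array([33.9, 58.2]), 83.0)
side top z 252.6 c [-27.8  24. ] s [-75.4 -40.7] slopes c,s [-0.005  0.034] rect (array([ -3. , -58.2]), array([41.9, 55.6]), 87.6)
  flaps c [-29.1  24.4] hist [ 0 51 66  0  0  0 21 64  7  0]
```

```bash
python3 -m creep '{"delta_pos":[[0.0051,0.001,0.00605],[0.0051,0,0.00605],[0.0051,0,0.00605],[0.0051,0,0.00605],[0.0051,0,0.00605],[0.0051,0,0.00605],[0.0051,0,0.00605],[0.0051,0,0.00605],[0.0051,0,0.00605],[0.0051,0,0.00605],[0.0051,0,0.00605],[0.0051,0,0.00605],[0,0,0],[0,0,0]],"twist":[[0,0,0],[0,0,0],[0,0,0],[0,0,0],[0,0,0],[0,0,0],[0,0,0],[0,0,0],[0,0,0],[0,0,0],[0,0,0],[0,0,0],[0,0,0],[0,0,0]]}' 0
python3 - <<'E'
from h import *
sad=np.load("sad.npy");plan(*final(0,sad=sad))
p,d=get_image("side");q,_=get_image("scene")
cv2.imwrite("pics/low.png",np.hstack([cv2.resize(q[130:260,290:460],(400,306)),cv2.resize(p[180:330,220:380],(326,306))])[:,:,::-1])
E
```

```text
t: 9.75
ee_pos: [529.6, 134.9, 132.9]
orientation: [1.901, 1.746, -0.697]
ft_force: [-0.0, 1.0, -3.1]
width: 53.8
grasp_force: 30.0
shift in current axes [ 9.5 -1.3 10.8] in target axes [ 9.5 -1.3 10.9] twist [-0.08  0.04  0.04] norm 0.1 | t 9.75 tcp [529.6 134.9 132.9] q [ 0.56  0.63  1.63 -0.55  1.38  0.89] w 53.8 g 29.987570643424988 F [-0.   1.  -3.1]
```

View pics/low.png

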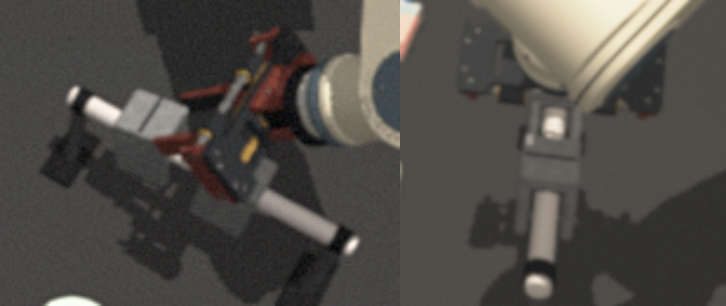

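The pad straddles the bar at crop (155,115) in the scene half. In the side half the bar is visible inside the slot at (553,125). It is clear of the fitted pad, so I'll creep down while watching the force.

```bash
python3 -m creep '{"delta_pos":[[0.0013,0,0.0015],[0.0013,0,0.0015],[0.0013,0,0.0015],[0,0,0],[0,0,0]],"twist":[[0,0,0],[0,0,0],[0,0,0],[0,0,0],[0,0,0]]}' 0 | grep -E "ee_pos|ft"
python3 -m creep '{"delta_pos":[[0.0006,0,0.0008],[0.0006,0,0.0008],[0,0,0],[0,0,0]],"twist":[[0,0,0],[0,0,0],[0,0,0],[0,0,0]]}' 0 | grep -E "ee_pos|ft"
```

```text
ee_pos: [529.8, 135.1, 127.4]
ft_force: [0.1, 0.9, -1.6]
ee_pos: [529.9, 135.0, 125.4]
ft_force: [-0.3, -0.4, -1.9]
```

```bash
python3 -m creep '{"delta_pos":[[0.0006,0,0.0008],[0.0006,0,0.0008],[0,0,0],[0,0,0]],"twist":[[0,0,0],[0,0,0],[0,0,0],[0,0,0]]}' 0 | grep -E "ee_pos|ft"
python3 -m creep '{"delta_pos":[[0.0006,0,0.0008],[0,0,0],[0,0,0]],"twist":[[0,0,0],[0,0,0],[0,0,0]]}' 0 | grep -E "ee_pos|ft"
```

```text
ee_pos: [529.8, 134.8, 123.4]
ft_force: [-0.0, 0.6, -2.0]
ee_pos: [529.8, 134.8, 122.4]
ft_force: [-0.8, -0.8, -1.7]
```

```bash
python3 -m creep '{"delta_pos":[[0.0006,0,0.0008],[0,0,0],[0,0,0]],"twist":[[0,0,0],[0,0,0],[0,0,0]]}' 0 | grep -E "ee_pos|ft"
python3 -m creep '{"delta_pos":[[0.0006,0,0.0008],[0,0,0],[0,0,0]],"twist":[[0,0,0],[0,0,0],[0,0,0]]}' 0 | grep -E "ee_pos|ft"
```

```text
ee_pos: [529.8, 134.8, 121.4]
ft_force: [0.8, 0.2, -2.2]
ee_pos: [529.8, 134.7, 120.4]
ft_force: [0.5, 0.5, -0.9]
```

```bash
python3 -m creep '{"delta_pos":[[0.0004,0,0.0005],[0,0,0],[0,0,0]],"twist":[[0,0,0],[0,0,0],[0,0,0]]}' 0 | grep -E "ee_pos|ft"
python3 -m creep '{"delta_pos":[[0.0004,0,0.0005],[0,0,0],[0,0,0]],"twist":[[0,0,0],[0,0,0],[0,0,0]]}' 0 | grep -E "ee_pos|ft"
```

```text
ee_pos: [529.8, 134.7, 119.8]
ft_force: [0.8, 0.5, -1.5]
ee_pos: [529.8, 134.7, 119.1]
ft_force: [0.1, 0.5, -0.8]
```

```bash
python3 -m creep '{"delta_pos":[[0.0004,0,0.0005],[0,0,0],[0,0,0]],"twist":[[0,0,0],[0,0,0],[0,0,0]]}' 0 | grep -E "ee_pos|ft"
python3 -m creep '{"delta_pos":[[0.0004,0,0.0005],[0,0,0],[0,0,0]],"twist":[[0,0,0],[0,0,0],[0,0,0]]}' 0 | grep -E "ee_pos|ft"
```

```text
ee_pos: [529.8, 134.6, 118.5]
ft_force: [-0.1, 0.5, -1.7]
ee_pos: [529.8, 134.6, 117.9]
ft_force: [-0.0, 0.5, -1.0]
```

```bash
python3 -m creep '{"delta_pos":[[0.0004,0,0.0005],[0,0,0],[0,0,0]],"twist":[[0,0,0],[0,0,0],[0,0,0]]}' 0 | grep -E "ee_pos|ft"
python3 -m creep '{"delta_pos":[[0.0004,0,0.0005],[0,0,0],[0,0,0]],"twist":[[0,0,0],[0,0,0],[0,0,0]]}' 0 | grep -E "ee_pos|ft"
```

```text
ee_pos: [529.8, 134.7, 117.3]
ft_force: [0.3, 0.2, -0.8]
ee_pos: [529.9, 134.7, 117.0]
ft_force: [-0.8, 2.0, 3.7]
```

```bash
python3 -m creep '{"delta_pos":[[0.0003,0,0.0004],[0,0,0],[0,0,0],[0,0,0]],"twist":[[0,0,0],[0,0,0],[0,0,0],[0,0,0]]}' 0 
python3 - <<'E'
from h import *
k=.085;b=np.array([k,1,0])/np.hypot(k,1);nrm=np.array([b[1],-b[0],0]);M=np.array([529.7+58*k,208,130.])
for n,box in(("scene",(330,150,385,220)),("side",(270,220,320,290))):
    p,d=get_image(n);W=cloud(n,d=d);hsv=cv2.cvtColor(p,cv2.COLOR_RGB2HSV)
    m=(d>0)&(hsv[...,1]<60)&(hsv[...,2]>70)
    Q=W-M;s=Q@b;c=Q@nrm;z=Q[...,2]+130
    for nm,s0 in(("pad",-75),("fitted",33)):
        t=m&(abs(s-s0)<40)&(abs(c)<40)&(z>141)&(z<157)
        if nm=="pad":t&=(z<157)
        if t.sum()>20:
            A=np.c_[c[t],s[t],np.ones(t.sum())];co=np.linalg.lstsq(A,z[t],rcond=None)[0]
            print(n,nm,t.sum(),"z",np.median(z[t]).round(1),"c",np.percentile(c[t],[2,98]).round(1),"s",np.percentile(s[t],[2,98]).round(1),"slopes",co[:2].round(3))
E
```

```text
t: 13.52
ee_pos: [529.9, 134.7, 116.9]
orientation: [1.901, 1.745, -0.695]
ft_force: [-2.7, 1.9, 7.4]
width: 53.6
grasp_force: 30.0
scene pad 457 z 147.3 c [-25.   29.1] s [-104.2  -47.4] slopes [-0.012 -0.009]
scene fitted 128 z 147.7 c [-24.8  27.3] s [20.4 61. ] slopes [ 0.007 -0.024]
side fitted 663 z 147.2 c [-26.9  26.5] s [ 7.5 63.9] slopes [-0.002 -0.029]
```

The pad bears on the bar at about 9 N while held. Its top is at 147.3 mm, level with the fitted pad, it lies flat, and it is 50 mm clear of the other. I'll release and back out.

```bash
python3 -m creep '{"delta_pos":[[0,0,0],[0,0,0],[0,0,0],[0,0,0],[0,0,0],[0,0,0],[0,0,0],[0,0,0],[0,0,0],[0,0,0]],"twist":[[0,0,0],[0,0,0],[0,0,0],[0,0,0],[0,0,0],[0,0,0],[0,0,0],[0,0,0],[0,0,0],[0,0,0]]}' 1
python3 -m creep '{"delta_pos":[[0,0,-0.004],[0,0,-0.006],[0,0,-0.01],[0,0,-0.01],[0,0,-0.015],[0,0,-0.015],[0,0,-0.02],[0,0,-0.02],[0,0,-0.02],[0,0,-0.02],[0,0,0],[0,0,0],[0,0,0]],"twist":[[0,0,0],[0,0,0],[0,0,0],[0,0,0],[0,0,0],[0,0,0],[0,0,0],[0,0,0],[0,0,0],[0,0,0],[0,0,0],[0,0,0],[0,0,0]]}' 1
python3 - <<'E'
from h import *
k=.085;b=np.array([k,1,0])/np.hypot(k,1);nrm=np.array([b[1],-b[0],0]);M=np.array([529.7+58*k,208,130.])
ims=[]
for n in("scene","side"):
    p,d=get_image(n);ims.append(p);W=cloud(n,d=d);hsv=cv2.cvtColor(p,cv2.COLOR_RGB2HSV)
    m=(d>0)&(hsv[...,1]<60)&(hsv[...,2]>70);Q=W-M;s=Q@b;c=Q@nrm;z=Q[...,2]+130
    for nm,s0 in(("pad",-75),("fitted",33)):
        t=m&(abs(s-s0)<40)&(abs(c)<40)&(z>141)&(z<157)
        if t.sum()>20:
            co=np.linalg.lstsq(np.c_[c[t],s[t],np.ones(t.sum())],z[t],rcond=None)[0]
            print(n,nm,t.sum(),"z",np.median(z[t]).round(1),"c",np.percentile(c[t],[2,98]).round(1),"s",np.percentile(s[t],[2,98]).round(1),"slopes",co[:2].round(3),rect(np.c_[c[t],s[t]])[2])
cv2.imwrite("pics/end.png",np.hstack([cv2.resize(ims[0][130:290,180:460],(490,280)),cv2.resize(ims[1][150:330,180:380],(310,280))])[:,:,::-1])
E
```

```text
t: 14.45
ee_pos: [529.8, 134.5, 116.1]
orientation: [1.901, 1.746, -0.696]
ft_force: [0.2, -0.7, 0.3]
width: 87.8
grasp_force: 0.0
t: 15.53
ee_pos: [537.1, 224.2, 222.6]
orientation: [1.901, 1.746, -0.697]
ft_force: [0.9, 0.0, -1.4]
width: 87.5
grasp_force: 0.0
scene pad 475 z 147.2 c [-24.5  28.7] s [-104.1  -47.3] slopes [-0.037 -0.002] 89.5
scene fitted 473 z 147.1 c [-22.   28.9] s [ 2.9 59.9] slopes [-0.02  0.  ] 0.1
side pad 323 z 147.0 c [-26.4  26.7] s [-93.6 -42.8] slopes [-0.011 -0.077] 88.1
side fitted 673 z 147.1 c [-26.9  26.6] s [ 7.  64.1] slopes [ 0.001 -0.023] 0.2
```

View pics/end.png

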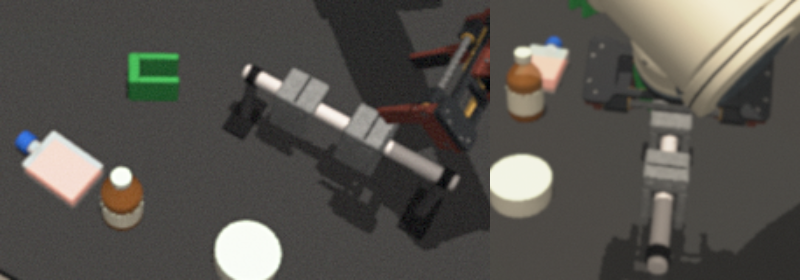

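The loose pad sits astride the bar at crop (303,90), level and clear of the fitted pad at (370,127). The bench things look undisturbed and the gripper is free.

```bash
python3 -c "
from workcell import *
print(close_job())"
```

```text
the job is handed in; nothing more can be done
None
```

The loose pad is back astride the bar, crown up, level with the fitted pad and about 50 mm clear of it; it bore on the bar at about 9 N before I let go, and the job was handed in after about 16 s of robot time (no verdict came back).

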